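# Close up the ramekin rail and clamp its end stop

### The arm

A 6-joint arm with a two-finger parallel gripper is mounted at the origin on a cart in front of the work surface, level with it; the furniture and walls round the work are solid. World frame = base frame: x ahead of the robot, y to its left, z up, the work surface at z = 0. Lengths are in m, angles in rad, forces in N, time in s.
With the tool pointing down it reaches from about 0.3 to 0.875 m from the base axis. Payload 6.4 kg.
Tool frame: the origin (TCP) lies at the very end of the fingers, on their centre line; the grasp point (between the pads) lies 19 mm behind it; z points along the fingers, y is the line along which they close (so a half turn about z gives the same grasp; the last joint's range is limited). The gripper opens to 85 mm and grips with 20 to 120 N. Pads are 22 mm wide; open, the fingers measure 114 mm over their backs; the gripper's body (76 mm by 85 mm) begins 54 mm behind the grasp point. The pads swing forward as they close: fully open they stand 13 mm farther back than shut.
Start: joints at [1.093, 0.181, 1.607, -0, 1.354, -0.206], TCP at [0.154, 0.554, 0.231] pointing down, gripper open.
Joint ranges: [-2.99, 2.99], [-0.89, 2.07], [0.3, 2.58], [-1.14, 4.28], [0, 2.63], [-3.12, 3.12]. Speed limits (rad/s): [2.57, 2.57, 3.01, 3.14, 3.14, 3.14].

### API

Orientations are given as a unit quaternion [w, x, y, z].
In Python, from rig import manip gives the robot as it stands.
- The arm moves only by the tool move_arm, never from a script. Its argument "series" is a list of rows, each a list of 3 entries, a list of its own where there are three numbers: the closure, from 0 (fully open) to 1 (shut), then the shift along the tool's x, y, z in cm, then the turn about the tool's z in rad. In form: [[grip, [tx, ty, tz], turn], ...]. A call has 1 to 12 rows; each row is the pose to reach, as a shift and turn from the pose commanded when the call began, along the tool's axes at that moment; what a row does not reach only later rows make up. A row lasts 1/8 s, in which the tool goes at most 62.5 mm and 10.7 degrees, less where a joint would pass 70% of its speed; a pose out of reach is approached as far as the arm can. A call with a gripper value outside its range is refused whole. The fingers move at their own pace and stop on an object; the grip force is fixed at half the most. Time passes only in rows, so rows that repeat a pose let the fingers close. It gives the time, the measured TCP pose, the force, the opening and the grip force at its end, in the units of the state.
- manip.observe(): the state, without advancing time (a new reading comes with each control period).
- manip.snapshot(name): name is "scene" or "top"; returns a dict with "image" (384x512x3 uint8, red, green, blue), "fx", "fy", "cx", "cy" (pixels), "k1" (the pictures are not rectified: a ray, as slopes to the right and down, at radius r is drawn at 1 + k1 r^2 times it, then the intrinsics apply), "view" (4x4, takes a point from world to camera coordinates). Camera axes: x right, y up, looking along -z (the intrinsics and any distortion apply to the point x, -y, -z); pixel columns grow to the right and rows downward; lengths in m; the calibration is good to about 2 mm. A picture is of the moment at which its call begins. There is no depth.
- manip.hand_in(): hands the job in; it is judged then, once.
Trained networks look in a picture, given as the dict that the camera call returned (one of the last four; its "shot" number tells which), for a name from the list of things; names that differ only in an ending like _2 or _b are one class to them, and where a whole thing is asked for, a point or a joint stands for the part that bears it (a point fixed in the world has none). Each returns a list of dicts, best first, with "confidence" (0 to 1); they miss things now and then, are a little off and sometimes report something else, mostly with a low value. They report only what shows in the picture. A call takes as long as a camera call. They do not tell look-alikes from the thing itself.
- manip.regions_of(picture, name): "region" (384x512 bool, what is visible of it) and "bbox" ([left, top, right, bottom] in pixels, round what is visible of it).
- manip.mark_of(picture, name): "position" ([row, column] in pixels: a listed point, or the origin of a listed thing).
The state is a dict: "clock": time; "q": joint angles; "joint_vel": joint speeds; "joint_torque": joint torques, N m; "tcp_pos": TCP position; "tool_rot": TCP orientation; "ft_force": force on the tool from outside, world axes, zero at the start; "moment": the same for the moment, N m; "grip_width": finger opening in m; "grasp_force": force on a finger pad.
Only numpy, scipy, OpenCV 4.12 (cv2) and the standard library are available. Lean on these libraries where they do the work, as an engineer would, in place of code of your own. Each camera call takes 0.05 s, during which the arm holds its last target. There are 200 camera calls.

### The job

The two ramekins on the low metal rail stand loose. Unscrew the black clamp knob on the rail's sliding end stop until the stop is free (it takes more than one twist to free it fully), slide the stop along its bar so that it pushes both ramekins up snug against each other and against the fixed end plate, and then screw the knob down again firmly, about as tight as you found it, so that the stop is locked there. Leave the ramekins upright on the rail and everything else on the worktop where it is.

Things in the scene. Friction and masses are not known exactly. Their poses are not given: they have to be found in the camera images.
- ramekin_rail: Low aluminium rail, fixed, 354 mm long (own y), 142 mm deep (own x, away from the robot). Origin: worktop level under the guide bar's middle; y points to the end where the stop starts. Ramekin bed: 8 mm above the worktop, centre line x = 68 mm, between kerbs 22 mm high, 87 mm apart. Fixed end plate: face at y = -155 mm, 54 mm high.
- guide_bar: Flat steel bar, 30 x 14 mm in section, leaning 35 deg like the knob's block, fixed along the front of the rail between two dark posts; its axis lies 50 mm above this body's origin (= the rail's origin) and runs along y from -167 to +167 mm. The clamp knob's screw presses on it inside the stop's block.
- end_stop (a joint): Sliding end stop on the guide bar: dark steel block, 46 mm wide, with an aluminium pusher plate across the bed. Metres: 0 at the open end (pusher face at rail y = +103 mm), growing as it slides along the rail's -y to the fixed end plate, at most 0.115. With both ramekins snug it rests at about 0.090. Unclamped it slides with some 2 N.
- stop_face (a point): Centre of the pusher plate's face that meets the ramekins; axes as the rail's. It lies 27 mm along -y from the knob's axis.
- clamp_knob: Round black ribbed knob, 38 mm wide, 29 mm tall, on the stop's slanted face. Origin: on its axis at grip height, 11 mm below its top, 26 mm off the block; z: outwards along the axis, leaning 35 deg from vertical to rail -x. Clockwise tightens. Starts tight; quite free after 1.9 to 2.4 rad anticlockwise (limit at 3.8). Turns with 0.1 N m loose, 0.2 tight; a hard stop 2.5 rad past first bite.
- row_ramekin_a: White fluted ramekin, 84 mm diameter, 42 mm high, open top, on the rail's bed next to the fixed end plate. Origin: centre of its underside; z up.
- row_ramekin_b: The same kind of ramekin, on the bed between the first one and the pusher plate. Origin: centre of its underside; z up.
- salt_shaker: Bystander: glass salt shaker, 45 mm wide, 86 mm tall, in front of the rail. Origin: centre of its underside.
- lime: Bystander: lime, 53 mm long, 44 mm high, in front of the rail.
- garlic: Bystander: garlic bulb, 47 mm wide, 49 mm high, behind the rail.
Mind the look-alikes: they are no part of the job. What is shaped like the row_ramekin_b but green is not meant.

How it is judged:
On the way, in this order (a step that is already met when the one before it is completed fails the run):
1. the clamp knob is unscrewed until it no longer bears on the guide bar (contact force between clamp_knob and guide_bar below 3 N), for 0.2 s.
2. the stop has closed the row: pusher, both ramekins and end plate with no more than about 3 mm of slack in all (value of joint end_stop above 0.0868 m and x of row_ramekin_a in the frame of ramekin_rail between 0.055 and 0.081 m and y of row_ramekin_a in the frame of ramekin_rail between -0.125 and -0.015 m and angle between each of row_ramekin_a, row_ramekin_b's own z axis and vertical below 0.12 rad and z of each of row_ramekin_a, row_ramekin_b in the frame of ramekin_rail below 0.015 m and x of row_ramekin_b in the frame of ramekin_rail between 0.055 and 0.081 m and y of row_ramekin_b in the frame of ramekin_rail between -0.125 and -0.015 m), for 0.2 s.
At the end, for the whole second after the job is handed in: The end stop has closed the row (end_stop above 0.0868, so no more than about 3 mm of slack in all), both ramekins stand upright between the kerbs on the bed, at rest, and the knob's screw presses on the guide bar with more than 20 N (it starts at some 35 to 55 N) (all of step 2 and contact force between clamp_knob and guide_bar above 20 N and velocity of joint end_stop between -0.003 and 0.003 m/s and linear speed of each of row_ramekin_a, row_ramekin_b below 0.01 m/s); the robot touches nothing.
It fails at once if salt shaker is shoved about (more than 30 mm) (distance of salt_shaker from where it was at the start of the episode above 0.03 m).
It fails at once if lime is shoved about (more than 30 mm) (distance of lime from where it was at the start of the episode above 0.03 m).
It fails at once if garlic is shoved about (more than 30 mm) (distance of garlic from where it was at the start of the episode above 0.03 m).
It also fails if it takes over 58 s, if anything falls off the work surface, if the arm or the gripper's body presses on something with over 40 N, if the wrist force passes 120 N, or if a joint passes its speed limit or range.

## Working session

There is one attempt and no reset: what is moved stays moved. The work goes in short steps, Python scripts to look and compute and a tool call to move; the robot and the scene stay as the last step left them, time stands still between calls to the robot, and variables do not carry over. Pictures are saved under pics/ and viewed, at most 10 in all, crops included, and the job is handed in when it is done.

Besides the shell and the picture viewer there is one more tool, called after "Emit:" as name(argument=value, ...) on one line, values as JSON. move_arm: Moves the arm, as the interface text tells. Its arguments: {"type":"object","properties":{"series":{"type":"array","items":{"type":"array"}}},"required":["series"]}

```bash
mkdir -p pics; ls; cat > h.py <<'E'
import numpy as np, cv2
from rig import manip
from scipy.optimize import least_squares
def K(p): return np.array([[p['fx'],0,p['cx']],[0,p['fy'],p['cy']],[0,0,1.]])
def proj(p,X):
    V=np.array(p['view']); c=V[:3,:3]@np.array(X)+V[:3,3]
    s=np.array([c[0],-c[1]])/-c[2]; s=s*(1+p['k1']*(s@s))
    return np.array([p['cy']+p['fy']*s[1],p['cx']+p['fx']*s[0]]) # row,col
def ray(p,rc):
    u=cv2.undistortPoints(np.array([[[rc[1],rc[0]]]],float),K(p),np.array([p['k1'],0,0,0.]))[0,0]
    V=np.array(p['view']); R=V[:3,:3]
    return -R.T@V[:3,3], R.T@np.array([u[0],-u[1],-1])
def tri(obs):
    def f(X): return np.concatenate([proj(p,X)-rc for p,rc in obs])
    r=least_squares(f,[0.3,0.3,0.05]); return r.x, np.abs(r.fun).max()
def atz(p,rc,z):
    o,d=ray(p,rc); return o+d*(z-o[2])/d[2]
def save(p,n): cv2.imwrite('pics/'+n,cv2.cvtColor(p['image'],cv2.COLOR_RGB2BGR))
E
python3 - <<'E'
from h import *
ps={n:manip.snapshot(n) for n in('scene','top')}
print(manip.observe())
for n,p in ps.items():
    save(p,n+'0.png'); print(n,p['view'],p['k1'],p['fx'])
names=['clamp_knob','stop_face','row_ramekin_a','ramekin_rail','guide_bar','end_stop','salt_shaker','lime','garlic']
for m in names:
    L={}
    for n,p in ps.items():
        L[n]=manip.mark_of(p,m)
        print(m,n,[(np.round(d['position'],1),round(d['confidence'],2)) for d in L[n]])
    if L['scene'] and L['top']:
        print('   ',tri([(ps[n],np.array(L[n][0]['position'])) for n in ps]))
E
```

```text
pics
{'clock': 0.1, 'q': array([ 1.09269093e+00,  1.81474927e-01,  1.60787459e+00,  8.67056432e-06,
        1.35380592e+00, -2.06283839e-01]), 'joint_vel': array([ 0.00119808, -0.00119201, -0.0024803 ,  0.00027029,  0.00021444,
        0.00128607]), 'joint_torque': array([-4.82044902e-05, -4.45880413e+01, -3.52237773e+01, -3.33356938e-04,
        4.10330438e-03, -1.36204127e-05]), 'tcp_pos': array([0.15412501, 0.55345923, 0.2304858 ]), 'tool_rot': array([-2.66186487e-04,  1.35493633e-01,  9.90777909e-01, -7.34663598e-04]), 'ft_force': array([-0.30494763,  0.09115982, -0.08339353]), 'moment': array([ 0.01649556,  0.02980073, -0.02162396]), 'grasp_force': 0.0, 'grip_width': 0.08528365024918932}
scene [[ 0.90540626 -0.42454062 -0.00218478 -0.45095891]
 [ 0.30316831  0.64293917  0.70336207 -0.22885727]
 [-0.29720109 -0.63749077  0.71082841 -0.84226913]
 [ 0.          0.          0.          1.        ]] 0.015145163071984498 379.9500552350608
top [[-0.3134466  -0.94960047 -0.00319035  0.18540676]
 [ 0.91872434 -0.30410133  0.2519285  -0.50654069]
 [-0.24020161  0.07603508  0.96774059 -0.8
[... 665 characters left out ...]
7.1]), 0.88), (array([185.7, 291. ]), 0.64)]
    (array([ 0.53442235,  0.01883785, -0.4283391 ]), np.float64(31.94995178532949))
ramekin_rail scene [(array([214.2, 242.3]), 0.82)]
ramekin_rail top [(array([213.1, 260.7]), 0.68), (array([184.3, 291.6]), 0.33)]
    (array([0.48193339, 0.01825244, 0.01545084]), np.float64(1.0041085561304044))
guide_bar scene [(array([214.6, 246.8]), 0.8)]
guide_bar top [(array([215.9, 257.9]), 0.65)]
    (array([ 0.48935917,  0.02544793, -0.0010007 ]), np.float64(2.352475094338814))Traceback (most recent call last):
  File "<stdin>", line 10, in <module>
ValueError: it knows: clamp_knob, garlic, guide_bar, lime, ramekin_rail, row_ramekin, salt_shaker, stop_face
```

```bash
python3 - <<'E'
import cv2
a=cv2.imread('pics/scene0.png');b=cv2.imread('pics/top0.png')
cv2.imwrite('pics/s1.png',cv2.resize(a[100:340,130:450],None,fx=2.5,fy=2.5,interpolation=2))
cv2.imwrite('pics/t1.png',cv2.resize(b[120:330,180:460],None,fx=2.8,fy=2.8,interpolation=2))
E
```

```text
(no output)
```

View pics/s1.png

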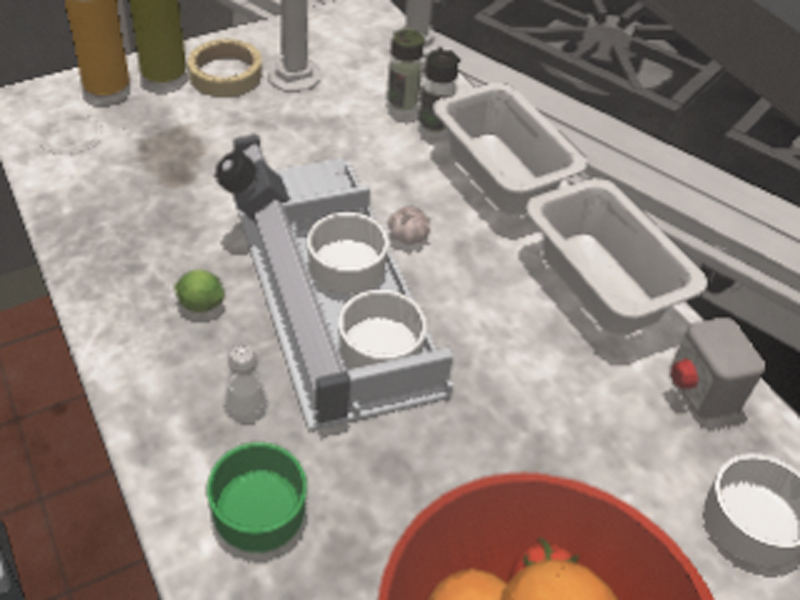

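View pics/t1.png

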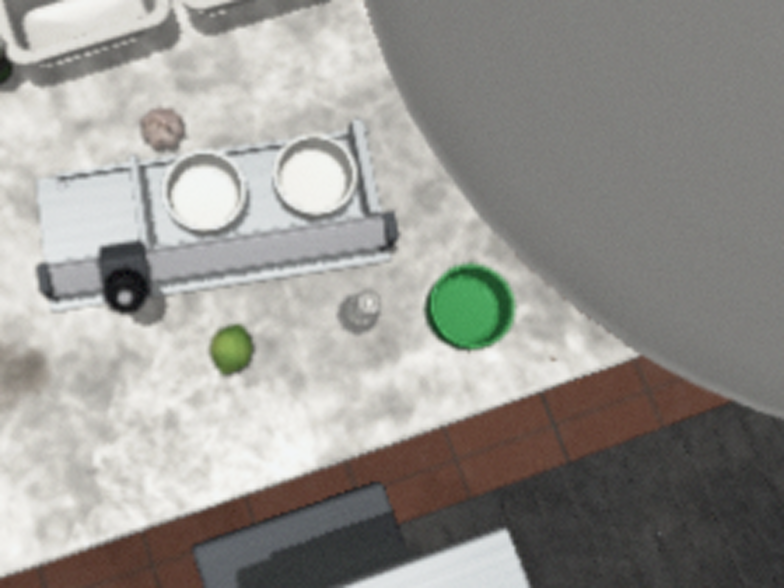

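```bash
cat > fit.py <<'E'
from h import *
from scipy.spatial.transform import Rotation as Rn
s=np.sin(np.radians(35));c=np.cos(np.radians(35))
def kn(d,y=.130): return np.array([-d*s,y,.05+d*c])
def W(o,yaw,P):
    P=np.asarray(P); return np.array([o[0]+np.cos(yaw)*P[0]-np.sin(yaw)*P[1],o[1]+np.sin(yaw)*P[0]+np.cos(yaw)*P[1],P[2]])
E
python3 - <<'E'
from fit import *
ps={n:manip.snapshot(n) for n in('scene','top')}
M={}
for m in ['clamp_knob','stop_face','row_ramekin_a','ramekin_rail','guide_bar','salt_shaker','lime','garlic']:
    M[m]={n:[np.array(d['position']) for d in manip.mark_of(p,m)] for n,p in ps.items()}
for m in ['salt_shaker','lime','garlic']: print(m,M[m],[atz(ps[n],M[m][n][0],0.0 if m=='salt_shaker' else .022) for n in ps if M[m][n]])
print(M['row_ramekin_a'])
reg={}
for n,p in ps.items():
    for r in manip.regions_of(p,'clamp_knob'): print('knob reg',n,r['bbox'],r['confidence'],r['region'].sum())
    for r in manip.regions_of(p,'row_ramekin_a'): print('ram reg',n,r['bbox'],r['confidence'])
S=ps['scene'];T=ps['top']
def s1(u,v): return np.array([100+v/2.5,130+u/2.5])
def t1(u,v): return np.array([120+v/2.8,180+u/2.8])
A={'scene':s1(382,345),'top':t1(315,178)}
def f(x,full=False):
    o=x[:2];yaw=x[2];d=x[3]
    r=[]
    for n in ps:
        r.append(proj(ps[n],W(o,yaw,kn(d)))-M['clamp_knob'][n][0])
        r.append(proj(ps[n],W(o,yaw,[.068,.103,x[4]]))-M['stop_face'][n][0])
        for rc in M['row_ramekin_a'][n]:
            e=[proj(ps[n],W(o,yaw,[.068,y,.008]))-rc for y in x[5:7]]
            e=min(e,key=lambda v:v@v)
            if e@e<150: r.append(e)
    # hand picked: end-plate face top far corner? rim centres
    for i,(a,b) in enumerate([((382,318),(315,172)),((347,240),(206,188))]):
        r.append(proj(S,W(o,yaw,[.068,x[5+i],.05]))-s1(*a)); r.append(proj(T,W(o,yaw,[.068,x[5+i],.05]))-t1(*b))
    return np.array(r) if full else np.concatenate(r)
import scipy.optimize as so
# variable length residual guard
def g(x):
    v=f(x); return np.pad(v,(0,40-len(v)))
r=so.least_squares(g,[.485,.018,.1,.05,.035,-.09,.0],loss='soft_l1',x_scale=[.01,.01,.1,.01,.01,.01,.01])
print(np.round(r.x,4)); print(np.round(f(r.x,True),1))
x=r.x
print('knob',W(x[:2],x[2],kn(x[3])))
for nm,P in dict(barN=(0,-.167,.05),barP=(0,.167,.05),plate_far=(.11,-.155,.054)).items():
    q=W(x[:2],x[2],P);a=proj(S,q);b=proj(T,q);print(nm,'s1',(a[1]-130)*2.5,(a[0]-100)*2.5,'t1',(b[1]-180)*2.8,(b[0]-120)*2.8)
E
```

```text
salt_shaker {'scene': [array([261.1, 230.6])], 'top': [array([231.1, 305.3])]} [array([ 0.39931534, -0.09205646,  0.        ]), array([ 0.39770746, -0.08802547,  0.        ])]
lime {'scene': [array([220.8, 209.1])], 'top': [array([245., 262.])]} [array([0.39223452, 0.02866279, 0.022     ]), array([0.39719274, 0.04328878, 0.022     ])]
garlic {'scene': [array([192.2, 295.1]), array([165.5, 228.4])], 'top': [array([164.2, 236.5])]} [array([0.63935591, 0.02424833, 0.022     ]), array([0.64452497, 0.03931669, 0.022     ])]
{'scene': [array([304.1, 229.3]), array([237.2, 280.2]), array([206.5, 267. ])], 'top': [array([191.4, 252.7]), array([184.9, 295.6])]}
knob reg scene [217.3, 159.6, 232.2, 176.9] 0.71 180
ram reg scene [261.9, 214.9, 298.5, 247.7] 0.91
ram reg scene [212.0, 276.8, 253.0, 321.4] 0.8
ram reg scene [251.3, 185.8, 286.0, 216.4] 0.76
knob reg top [217.0, 214.5, 229.5, 228.9] 0.71 200
knob reg top [214.8, 175.8, 232.1, 235.4] 0.69 514
ram reg top [279.4, 167.3, 307.9, 199.9] 0.84
ram reg top [329.9, 213.2, 361.5, 243.5] 0.78
ram reg top [237.6, 174.1, 269.2, 202.2] 0.73
[ 0.4816 -0.0107 -0.1826  0.0555  0.0364 -0.0696  0.0419]
[[ 0.6 -2.6]
 [ 0.2 -3.2]
 [ 2.   1.2]
 [ 0.4  1.6]
 [-1.   0.1]
 [-0.6 -0.3]
 [-0.5  0.1]
 [ 0.9 -5.2]
 [ 1.2 -0.5]
 [ 0.4 -0.6]
 [-0.1  0.3]
 [-0.1 -0.9]]
knob [0.47384434 0.12295034 0.09548625]
barN s1 340.8813576632386 420.9308805829726 t1 420.9021762142884 225.5687878848634
barP s1 257.0621627929088 172.7181675709302 t1 86.36098233849742 270.8859604834245
plate_far s1 454.8905078262709 380.8158120400948 t1 389.6641490100874 121.8379375537971
```

```bash
python3 - <<'E'
from fit import *
ps={n:manip.snapshot(n) for n in('scene','top')}
S=ps['scene'];T=ps['top']
s1=lambda u,v:np.array([100+v/2.5,130+u/2.5]); t1=lambda u,v:np.array([120+v/2.8,180+u/2.8])
def obs(x):
    o,yaw,d,h,ya,yb,q=x[:2],x[2],x[3],x[4],x[5],x[6],x[7]
    k=kn(d,.130-q); ktop=kn(d+.011,.130-q)
    L=[(S,k,(167.7,226.4)),(T,k,(224.4,224.4)),(S,ktop,s1(236,168)),(T,ktop,t1(125,296))]
    sf=[.068,.103-q,h]; L+=[(S,sf,(182.3,261.5)),(T,sf,(193.5,231.9))]
    for y,a,b,c_,e in [(ya,(382,318),(315,172),(237.2,280.2),(184.9,295.6)),(yb,(347,240),(206,188),(207,266),(191,251.7))]:
        L+=[(S,[.068,y,.05],s1(*a)),(T,[.068,y,.05],t1(*b)),(S,[.068,y,.008],c_),(T,[.068,y,.008],e)]
    L+=[(S,[0,-.172,.055],s1(332,388)),(T,[0,-.172,.055],t1(391,228)),(T,[0,.172,.055],t1(45,280)),(S,[0,.172,.055],s1(245,150)),(T,[.11,-.157,.054],t1(357,124)),(S,[.11,-.157,.054],s1(447,355))]
    return L
def f(x): return np.array([proj(p,W(x[:2],x[2],P))-np.array(rc) for p,P,rc in obs(x)])
r=least_squares(lambda x:f(x).ravel(),[.485,.018,-.18,.05,.035,-.09,.0,.03],loss='soft_l1',x_scale=[.01,.01,.1,.01,.01,.01,.01,.01])
x=r.x;print(np.round(x,4));print(np.round(f(x),1).tolist())
print('knob',W(x[:2],x[2],kn(x[3],.13-x[7])),'axis out',W([0,0],x[2],[-s,0,c]))
print('knob tri',tri([(S,np.array((167.7,226.4))),(T,np.array((224.4,224.4)))]))
print('axistop tri',tri([(S,s1(236,168)),(T,t1(125,296))]))
E
```

```text
[ 0.4865  0.0233 -0.1661  0.0464  0.0401 -0.1049  0.0066  0.0344]
[[1.8, -2.0], [-1.2, -0.0], [0.2, -2.5], [-0.7, -0.2], [0.4, 0.1], [-1.8, -0.9], [1.2, -0.3], [0.3, -0.7], [1.9, 1.3], [0.8, -5.2], [-0.0, -0.3], [0.4, -0.9], [-0.1, 2.1], [0.3, 1.1], [0.9, 0.6], [-0.4, 0.5], [-0.2, 0.4], [-1.0, 0.3], [0.3, -0.2], [-1.6, -1.7]]
knob [0.47605311 0.12204382 0.08804603] axis out [-0.5656868   0.09480702  0.81915204]
knob tri (array([0.47695981, 0.12205608, 0.09208252]), np.float64(1.7821614924851872))
axistop tri (array([0.47225181, 0.12244633, 0.09555653]), np.float64(1.568997977861784))
```

```bash
python3 - <<'E'
import cv2,numpy as np
a=cv2.imread('pics/scene0.png')[140:200,200:290];b=cv2.imread('pics/top0.png')[185:240,190:250]
f=lambda i,s:cv2.resize(i,s,interpolation=cv2.INTER_CUBIC)
cv2.imwrite('pics/z.png',np.hstack([f(a,(420,280)),f(b,(306,280))]))
E
```

```text
(no output)
```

View pics/z.png

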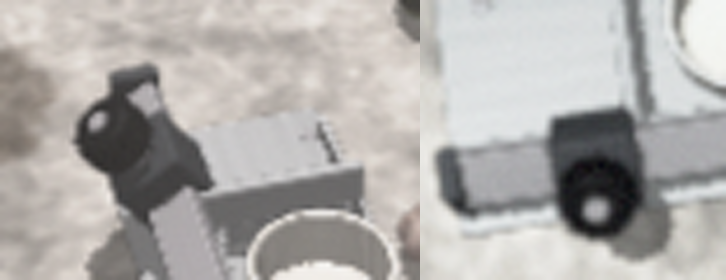

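```bash
python3 - <<'E'
from fit import *
T=manip.snapshot('top');o=[.4865,.0233];yaw=-.1661
for d in (.0464,.05):
  for t in (.015,.02,.025,.03,.035,.04):
    P=kn(d-.026,.0956)+t*np.array([c,0,s]);print(d,t,np.round(P-kn(d,.0956),4),proj(T,W(o,yaw,P)))
k=np.array([.4765,.122,.09]);st=manip.observe();R=Rn.from_quat(np.roll(st['tool_rot'],-1)).as_matrix()
tgt=k+[0,0,.06];print('shift cm to 60mm above knob',R.T@(tgt-st['tcp_pos'])*100)
print(R)
E
```

```text
0.0464 0.015 [ 0.0272  0.     -0.0127] [214.02363682 223.50512486]
0.0464 0.02 [ 0.0313  0.     -0.0098] [212.33152692 223.20891097]
0.0464 0.025 [ 0.0354  0.     -0.007 ] [210.63290857 222.91166141]
0.0464 0.03 [ 0.0395  0.     -0.0041] [208.92775921 222.61337341]
0.0464 0.035 [ 0.0436  0.     -0.0012] [207.21605633 222.31404421]
0.0464 0.04 [0.0477 0.     0.0016] [205.49777747 222.01367105]
0.05 0.015 [ 0.0272  0.     -0.0127] [214.56753095 223.50649052]
0.05 0.02 [ 0.0313  0.     -0.0098] [212.87038304 223.20918324]
0.05 0.025 [ 0.0354  0.     -0.007 ] [211.16667908 222.91083207]
0.05 0.03 [ 0.0395  0.     -0.0041] [209.45639622 222.61143418]
0.05 0.035 [ 0.0436  0.     -0.0012] [207.73951165 222.31098678]
0.05 0.04 [0.0477 0.     0.0016] [206.01600262 222.00948709]
shift cm to 60mm above knob [-42.62756358 -32.95788711   8.12975799]
[[-9.63303151e-01  2.68415795e-01 -2.63480989e-05]
 [ 2.68415795e-01  9.63303151e-01 -2.65152359e-05]
 [ 1.82640986e-05 -3.26144562e-05 -9.99999999e-01]]
```

```bash
python3 - <<'E'
from fit import *
S=manip.snapshot('scene')
for n,u,v in [('orange',105,98),('green',163,82),('ring',225,90),('pepper',403,105)]: print(n,atz(S,(100+v/2.5,130+u/2.5),0))
E
```

```text
orange [0.41028082 0.42251509 0.        ]
green [0.48968168 0.4231225  0.        ]
ring [0.55742674 0.37200193 0.        ]
pepper [0.75270658 0.24475038 0.        ]
```

Emit:
move_arm(series=[[0,[-17.4,-26.7,0],0],[0,[-17.4,-26.7,0],0],[0,[-17.4,-26.7,0],0],[0,[-17.4,-26.7,0],0],[0,[-17.4,-26.7,0],0],[0,[-17.4,-26.7,0],0],[0,[-42.6,-33,7],0.494],[0,[-42.6,-33,7],0.494],[0,[-42.6,-33,7],0.494],[0,[-42.6,-33,7],0.494],[0,[-42.6,-33,7],0.494],[0,[-42.6,-33,7],0.494]])

```text
clock: 3.4
tcp_pos: [0.4761, 0.122, 0.1606]
tool_rot: [-0.001, 0.374, 0.927, -0.0]
ft_force: [0.4, 0.6, -0.6]
grip_width: 0.085
grasp_force: 0.0
```

```bash
python3 - <<'E'
from fit import *
ps={n:manip.snapshot(n) for n in('scene','top')}
im=[]
for n,p in ps.items():
    i=p['image'][:,:,::-1].copy()
    for m in['clamp_knob']: print(n,m,[(np.round(d['position'],1),round(d['confidence'],2)) for d in manip.mark_of(p,m)])
    z=cv2.resize(i[110:240,160:290],(390,390),interpolation=2)
    im.append(z)
    a=proj(p,[.4765,.122,.09]);print(a)
cv2.imwrite('pics/z2.png',np.hstack(im)); print(manip.observe()['q'])
E
```

```text
scene clamp_knob [(array([168.8, 224.9]), 0.63)]
[168.90062117 224.56646634]
top clamp_knob [(array([223.9, 222.9]), 0.51)]
[222.90720078 224.30015494]
[ 1.06173548e-02  6.84649872e-02  1.88146657e+00  2.60197304e-04
  1.19117650e+00 -7.96376094e-01]
```

View pics/z2.png

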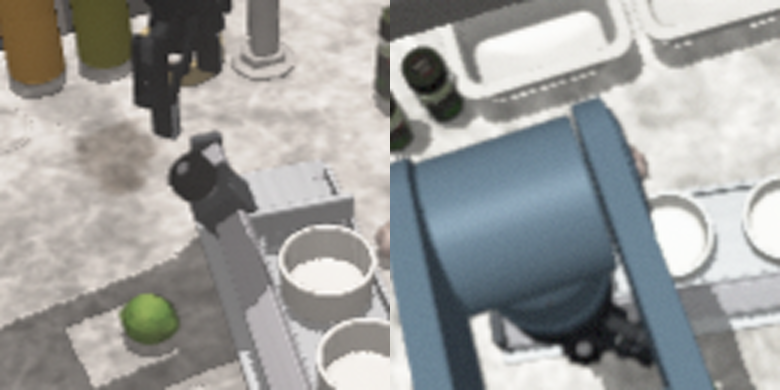

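Emit:
move_arm(series=[[0,[0,0,6],0],[0,[0,0,8.3],0],[0,[0,0,8.3],0],[1,[0,0,8.3],0],[1,[0,0,8.3],0],[1,[0,0,8.3],0],[1,[0,0,8.3],0],[1,[0,0,8.3],0]])

```text
clock: 4.6
tcp_pos: [0.477, 0.1218, 0.0804]
tool_rot: [0.001, 0.373, 0.928, 0.0]
ft_force: [-6.0, -0.4, 10.8]
grip_width: 0.0391
grasp_force: 59.0
```

Emit:
move_arm(series=[[1,[0,0,0],-0.18],[1,[0,0,0],-0.36],[1,[0,0,0],-0.54],[1,[0,0,0],-0.6]])

```text
clock: 5.1
tcp_pos: [0.4801, 0.121, 0.0793]
tool_rot: [0.005, 0.082, 0.997, 0.0]
ft_force: [4.2, 1.2, 0.3]
grip_width: 0.0359
grasp_force: 64.5
```

```bash
python3 -c "
from rig import manip
s=manip.observe();print(s['moment'],s['ft_force'],s['tcp_pos'],s['grip_width'])"
```

```text
[-0.15217189 -0.94722294 -0.21724271] [4.24930302 1.15767811 0.25408432] [0.4800821  0.12102195 0.07925225] 0.03587383449504222
```

Emit:
move_arm(series=[[1,[0,0,0],-0.18],[1,[0,0,0],-0.36],[1,[0,0,0],-0.54],[1,[0,0,0],-0.6]])

```text
clock: 5.6
tcp_pos: [0.476, 0.1205, 0.0821]
tool_rot: [-0.001, -0.216, 0.976, -0.001]
ft_force: [-19.9, -4.6, 36.9]
grip_width: 0.0363
grasp_force: 123.4
```

```bash
python3 - <<'E'
from fit import *
s=manip.observe();print(s['moment'],s['ft_force'],s['tcp_pos'],s['grip_width'])
p=manip.snapshot('scene');i=p['image'][:,:,::-1]
cv2.imwrite('pics/z3.png',cv2.resize(i[130:210,180:290],None,fx=5,fy=5,interpolation=2))
E
```

```text
[-3.7007363   2.47845662 -2.13795311] [-19.8657089   -4.59482341  36.86278594] [0.47595264 0.12045389 0.08205597] 0.036279679983328
```

View pics/z3.png

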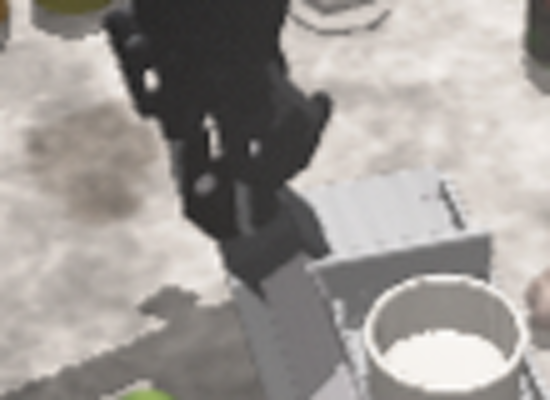

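Emit:
move_arm(series=[[0,[0,0,-0.3],0],[0,[0,0,-0.8],0],[0,[0,0,-0.8],0.18],[0,[0,0,-0.8],0.36],[0,[0,0,-0.8],0.54],[0,[0,0,-0.8],0.72],[0,[0,0,-0.8],0.9],[0,[0,0,-0.8],1.08],[0,[0,0,-0.8],1.15],[1,[0,0,-0.8],1.15],[1,[0,0,-0.8],1.15],[1,[0,0,-0.8],1.15]])

```text
clock: 7.15
tcp_pos: [0.4758, 0.1215, 0.0867]
tool_rot: [-0.0, 0.35, 0.937, -0.0]
ft_force: [-4.8, -0.9, 6.3]
grip_width: 0.0379
grasp_force: 57.8
```

Emit:
move_arm(series=[[1,[0,0,0],0],[1,[0,0,0],0]])

```text
clock: 7.4
tcp_pos: [0.4758, 0.1216, 0.0868]
tool_rot: [-0.0, 0.35, 0.937, -0.0]
ft_force: [-4.4, -1.2, 7.1]
grip_width: 0.0378
grasp_force: 57.8
```

Emit:
move_arm(series=[[1,[0,0,0],-0.18],[1,[0,0,0],-0.36],[1,[0,0,0],-0.54],[1,[0,0,0],-0.72],[1,[0,0,0],-0.9]])

```text
clock: 8.02
tcp_pos: [0.4775, 0.121, 0.0873]
tool_rot: [0.001, -0.094, 0.996, -0.001]
ft_force: [-2.6, -2.1, 8.4]
grip_width: 0.0357
grasp_force: 83.7
```

```bash
cat > o.py <<'E'
from rig import manip
s=manip.observe();print(s['moment'],s['ft_force'],s['tcp_pos'],s['grip_width'],s['grasp_force'])
E
python3 o.py
```

```text
[-2.20232741  0.09390122 -1.32031781] [-2.56589947 -2.10423631  8.43846975] [0.47750519 0.1209715  0.08727935] 0.035727660369279476 83.73752117156982
```

Emit:
move_arm(series=[[1,[0,0,0],-0.18],[0,[0,0,0],-0.18],[0,[0,0,0],-0.18],[0,[0,0,0],0],[0,[0,0,0],0.18],[0,[0,0,0],0.36],[0,[0,0,0],0.54],[0,[0,0,0],0.72],[0,[0,0,0],0.9],[1,[0,0,0],0.9],[1,[0,0,0],0.9],[1,[0,0,0],0.9]])

```text
clock: 9.52
tcp_pos: [0.4753, 0.1215, 0.0865]
tool_rot: [-0.001, 0.349, 0.937, -0.001]
ft_force: [-5.9, -2.1, 5.9]
grip_width: 0.0384
grasp_force: 57.9
```

```bash
python3 o.py; python3 o.py
```

```text
[-0.12809368  0.75465553  0.19173981] [-5.92679605 -2.08848497  5.8730466 ] [0.47529297 0.12147554 0.08647557] 0.03842103676654834 57.89232909679413
[-0.12809368  0.75465553  0.19173981] [-5.92679605 -2.08848497  5.8730466 ] [0.47529297 0.12147554 0.08647557] 0.03842103676654834 57.89232909679413
```

Emit:
move_arm(series=[[1,[0,0,0],0],[1,[0,0,0],-0.18],[1,[0,0,0],-0.36],[1,[0,0,0],-0.54],[1,[0,0,0],-0.72],[1,[0,0,0],-0.9],[1,[0,0,0],-1.0],[1,[0,0,0],-1.0]])

```text
clock: 10.52
tcp_pos: [0.4769, 0.1212, 0.0871]
tool_rot: [0.001, -0.142, 0.99, -0.001]
ft_force: [-2.2, 0.7, 5.1]
grip_width: 0.0356
grasp_force: 94.0
```

```bash
python3 o.py
```

```text
[-1.73337385 -0.19804188 -1.06992114] [-2.17211538  0.6528592   5.05481206] [0.4769452  0.12115411 0.08709396] 0.0356333488233374 93.96964430809021
```

Emit:
move_arm(series=[[1,[0.2,-0.45,0],0],[1,[0.2,-0.45,0],0],[1,[0.2,-0.45,0],0]])

```text
clock: 10.9
tcp_pos: [0.4761, 0.1163, 0.0871]
tool_rot: [0.001, -0.142, 0.99, -0.001]
ft_force: [-1.6, 0.7, 6.5]
grip_width: 0.0359
grasp_force: 94.2
```

Emit:
move_arm(series=[[0,[0.2,-0.45,0],0],[0,[0.2,-0.45,0],0],[0,[0.2,-0.45,0],0.18],[0,[0.2,-0.45,0],0.36],[0,[0.2,-0.45,0],0.54],[1,[0.2,-0.45,0],0.54],[1,[0.2,-0.45,0],0.54],[1,[0.2,-0.45,0],0.54],[1,[0.2,-0.45,0],0.36],[1,[0.2,-0.45,0],0.18],[1,[0.2,-0.45,0],0],[1,[0.2,-0.45,0],0]])

```text
clock: 12.4
tcp_pos: [0.4743, 0.1117, 0.0876]
tool_rot: [-0.001, -0.143, 0.99, -0.0]
ft_force: [-10.8, 0.5, 16.8]
grip_width: 0.0359
grasp_force: 92.9
```

```bash
python3 o.py
```

```text
[-1.31153504  1.29584331 -0.86092563] [-10.84424361   0.48089534  16.75996443] [0.47430978 0.11169744 0.08761818] 0.03590117685748157 92.93748378753662
```

Emit:
move_arm(series=[[1,[0.26,-0.54,0],0],[1,[0.61,-1.26,0],0],[1,[0.96,-1.98,0],0],[1,[1.3,-2.7,0],0],[1,[1.65,-3.42,0],0],[1,[1.83,-3.78,0],0],[1,[1.83,-3.78,0],0]])

```text
clock: 13.28
tcp_pos: [0.4673, 0.0706, 0.0876]
tool_rot: [-0.001, -0.142, 0.99, 0.0]
ft_force: [-8.8, 3.1, 17.5]
grip_width: 0.0355
grasp_force: 93.0
```

```bash
python3 - <<'E'
from fit import *
s=manip.observe();print(s['moment'],s['ft_force'],s['tcp_pos'],s['grip_width'])
p=manip.snapshot('scene');i=p['image'][:,:,::-1]
cv2.imwrite('pics/z4.png',cv2.resize(i[130:280,180:330],None,fx=4,fy=4,interpolation=2))
E
```

```text
[-0.89096932  1.36499847 -0.93769345] [-8.79977595  3.11793402 17.47290188] [0.46730343 0.0706078  0.08759473] 0.03547728587692002
```

View pics/z4.png

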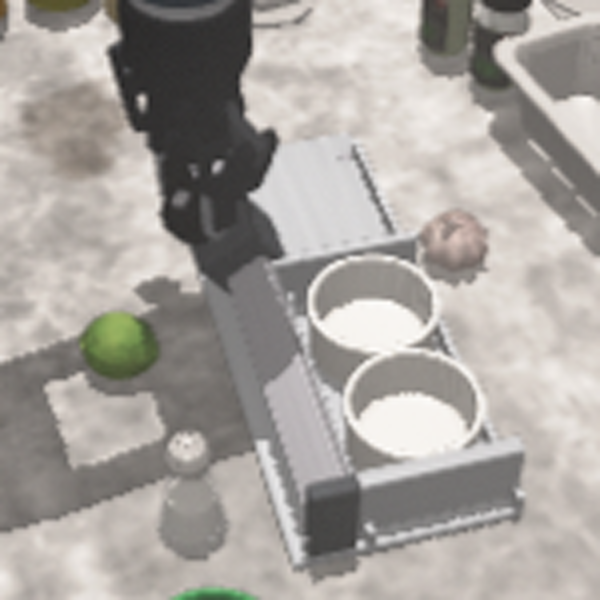

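Emit:
move_arm(series=[[1,[0.09,-0.18,0],0],[1,[0.17,-0.36,0],0],[1,[0.17,-0.36,0],0]])

```text
clock: 13.7
tcp_pos: [0.467, 0.0689, 0.0876]
tool_rot: [0.0, -0.142, 0.99, 0.002]
ft_force: [-7.5, 13.9, 15.6]
grip_width: 0.0359
grasp_force: 93.0
```

Emit:
move_arm(series=[[1,[0.09,-0.18,0],0],[1,[0.09,-0.18,0],0]])

```text
clock: 13.95
tcp_pos: [0.4669, 0.0684, 0.0876]
tool_rot: [0.001, -0.141, 0.99, 0.003]
ft_force: [-4.6, 21.3, 14.1]
grip_width: 0.0357
grasp_force: 93.1
```

Emit:
move_arm(series=[[1,[0.09,-0.18,0],0],[1,[0.09,-0.18,0],0]])

```text
clock: 14.2
tcp_pos: [0.4668, 0.0679, 0.0876]
tool_rot: [0.002, -0.141, 0.99, 0.005]
ft_force: [-2.1, 28.0, 13.6]
grip_width: 0.0358
grasp_force: 93.2
```

```bash
python3 - <<'E'
from fit import *
ps={n:manip.snapshot(n) for n in('scene','top')}
im=[]
for n,p in ps.items():
    print(n,[(np.round(d['position'],1),round(d['confidence'],2)) for d in manip.mark_of(p,'row_ramekin_a')],[(np.round(d['position'],1),round(d['confidence'],2)) for d in manip.mark_of(p,'stop_face')])
    for y in(-.113,-.029): print(proj(p,W([.4865,.0233],-.1661,[.068,y,.008])))
    i=p['image'][:,:,::-1]; i=i[170:270,230:330] if n=='scene' else i[140:240,220:320]
    im.append(cv2.resize(i,(400,400),interpolation=2))
cv2.imwrite('pics/z5.png',np.hstack(im))
E
```

```text
scene [(array([215.8, 271.9]), 0.74), (array([303.8, 231.4]), 0.68), (array([238.7, 280.3]), 0.59)] [(array([195. , 267.5]), 0.68)]
[241.69758071 282.5936405 ]
[216.67214251 272.1333038 ]
top [(array([185.6, 293.5]), 0.65), (array([231.6, 346.2]), 0.56)] []
[185.30959096 293.09567547]
[189.54239201 264.829274  ]
```

View pics/z5.png

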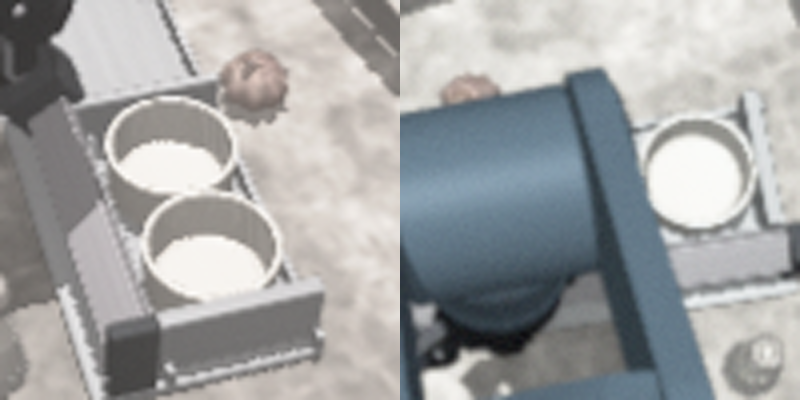

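Emit:
move_arm(series=[[1,[0,0,0],0.18],[1,[0,0,0],0.36],[1,[0,0,0],0.54],[1,[0,0,0],0.72],[1,[0,0,0],0.9],[1,[0,0,0],1.0],[1,[0,0,0],1.0]])

```text
clock: 15.38
tcp_pos: [0.4646, 0.0675, 0.0893]
tool_rot: [-0.003, 0.349, 0.937, 0.003]
ft_force: [-23.6, 20.1, 44.1]
grip_width: 0.0358
grasp_force: 86.8
```

```bash
python3 o.py
```

```text
[4.77614755 2.9909862  0.90929423] [-23.5577735   20.14998525  44.13335493] [0.4645763  0.06754721 0.08934047] 0.035784052449468765 86.8358302116394
```

Emit:
move_arm(series=[[0,[0,0,-0.2],1.0],[0,[0,0,-0.4],0],[0,[0,0,-0.4],-0.18],[0,[0,0,-0.4],-0.36],[0,[0,0,-0.4],-0.54],[0,[0,0,-0.4],-0.72],[0,[0,0,-0.4],-0.9],[0,[0,0,-0.4],-1.0],[1,[0,0,-0.4],-1.0],[1,[0,0,-0.4],-1.0],[1,[0,0,-0.4],-1.0]])

```text
clock: 16.75
tcp_pos: [0.4644, 0.0678, 0.0909]
tool_rot: [-0.002, -0.14, 0.99, 0.006]
ft_force: [-11.8, 24.1, 18.5]
grip_width: 0.0368
grasp_force: 57.0
```

Emit:
move_arm(series=[[1,[0,0,0],0],[1,[0,0,0],0.18],[1,[0,0,0],0.36],[1,[0,0,0],0.5],[1,[0,0,0],0.5]])

```text
clock: 17.38
tcp_pos: [0.4667, 0.0669, 0.0904]
tool_rot: [0.0, 0.11, 0.994, 0.004]
ft_force: [3.2, 20.4, -0.3]
grip_width: 0.0353
grasp_force: 64.7
```

```bash
python3 o.py
```

```text
[ 3.30642257 -0.55427291 -0.32320686] [ 3.16998119 20.43824915 -0.27917727] [0.46670736 0.06688353 0.09037355] 0.035266004478932855 64.68433856964111
```

Emit:
move_arm(series=[[1,[0,0,0],0.18],[1,[0,0,0],0.36],[1,[0,0,0],0.45],[1,[0,0,0],0.45]])

```text
clock: 17.88
tcp_pos: [0.4659, 0.0663, 0.0912]
tool_rot: [-0.002, 0.328, 0.945, 0.003]
ft_force: [-5.7, 15.7, 13.3]
grip_width: 0.0354
grasp_force: 79.1
```

```bash
python3 o.py
```

```text
[3.48168269 0.54157789 0.40374113] [-5.68841899 15.69186467 13.3484883 ] [0.46590063 0.06630143 0.09117938] 0.0353645337005772 79.0775191783905
```

Emit:
move_arm(series=[[0,[0,0,0],0.45],[0,[0,0,0],0.45],[0,[0,0,0],0.27],[0,[0,0,0],0.09],[0,[0,0,0],-0.09],[0,[0,0,0],-0.27],[0,[0,0,0],-0.45],[0,[0,0,0],-0.55],[1,[0,0,0],-0.55],[1,[0,0,0],-0.55],[1,[0,0,0],-0.55]])

```text
clock: 19.25
tcp_pos: [0.4671, 0.0673, 0.0917]
tool_rot: [0.0, 0.06, 0.998, 0.005]
ft_force: [-3.7, 22.8, 13.8]
grip_width: 0.0356
grasp_force: 58.3
```

Emit:
move_arm(series=[[1,[0,0,0],0],[1,[0,0,0],0.18],[1,[0,0,0],0.36],[1,[0,0,0],0.54],[1,[0,0,0],0.54]])

```text
clock: 19.88
tcp_pos: [0.465, 0.0666, 0.093]
tool_rot: [-0.003, 0.324, 0.946, 0.003]
ft_force: [-17.2, 17.3, 36.4]
grip_width: 0.0352
grasp_force: 67.6
```

```bash
python3 o.py
```

```text
[3.50179983 2.91507721 0.10821809] [-17.21147109  17.33430437  36.39523148] [0.46501938 0.06658097 0.09297713] 0.035192185663210314 67.56455183029175
```

Emit:
move_arm(series=[[0,[0,0,0],0],[0,[0,0,0],0],[0,[0,0,0.1],-0.18],[0,[0,0,0.1],-0.36],[0,[0,0,0.1],-0.54],[0,[0,0,0.1],-0.72],[0,[0,0,0.1],-0.9],[0,[0,0,0.1],-1.05],[1,[0,0,0.1],-1.05],[1,[0,0,0.1],-1.05],[1,[0,0,0.1],-1.05]])

```text
clock: 21.25
tcp_pos: [0.4633, 0.0672, 0.0893]
tool_rot: [-0.003, -0.194, 0.981, 0.005]
ft_force: [-13.2, 20.9, 19.0]
grip_width: 0.037
grasp_force: 56.2
```

Emit:
move_arm(series=[[1,[0,0,0],0],[1,[0,0,0],0.18],[1,[0,0,0],0.36],[1,[0,0,0],0.54],[1,[0,0,0],0.54]])

```text
clock: 21.88
tcp_pos: [0.4655, 0.0674, 0.0889]
tool_rot: [-0.001, 0.076, 0.997, 0.004]
ft_force: [-1.6, 23.3, 2.1]
grip_width: 0.0359
grasp_force: 62.6
```

```bash
python3 o.py
```

```text
[ 3.89838195 -0.04417364 -0.07557691] [-1.61450899 23.28732093  2.06255255] [0.46546156 0.06743441 0.0889372 ] 0.035932711859561074 62.626782059669495
```

Emit:
move_arm(series=[[1,[0,0,0],0.18],[1,[0,0,0],0.36],[1,[0,0,0],0.48],[1,[0,0,0],0.48]])

```text
clock: 22.38
tcp_pos: [0.4643, 0.0671, 0.0902]
tool_rot: [-0.004, 0.31, 0.951, 0.003]
ft_force: [-12.5, 21.2, 22.2]
grip_width: 0.0354
grasp_force: 77.8
```

```bash
python3 o.py
```

```text
[3.79261504 2.0210654  0.0873016 ] [-12.53016809  21.16981148  22.20636479] [0.46434454 0.06707538 0.09019148] 0.03541301304656661 77.75680303573608
```

Emit:
move_arm(series=[[0,[0,0,0],0],[0,[0,0,0],0],[0,[0,0,0],-0.18],[0,[0,0,0],-0.36],[0,[0,0,0],-0.54],[0,[0,0,0],-0.72],[0,[0,0,0],-0.9],[0,[0,0,0],-1.02],[1,[0,0,0],-1.02],[1,[0,0,0],-1.02],[1,[0,0,0],-1.02]])

```text
clock: 23.75
tcp_pos: [0.463, 0.0672, 0.0894]
tool_rot: [-0.003, -0.194, 0.981, 0.005]
ft_force: [-15.7, 20.0, 20.7]
grip_width: 0.0371
grasp_force: 55.9
```

Emit:
move_arm(series=[[1,[0,0,0],0],[1,[0,0,0],0.18],[1,[0,0,0],0.36],[1,[0,0,0],0.54],[1,[0,0,0],0.54]])

```text
clock: 24.38
tcp_pos: [0.4655, 0.0674, 0.089]
tool_rot: [-0.001, 0.075, 0.997, 0.004]
ft_force: [-0.1, 22.8, 1.8]
grip_width: 0.0354
grasp_force: 62.1
```

```bash
python3 o.py
```

```text
[ 3.87106208 -0.20944855 -0.03490589] [-0.11651984 22.82297889  1.80748319] [0.46552254 0.067419   0.08895522] 0.03543661063545319 62.12007522583008
```

Emit:
move_arm(series=[[1,[0,0,0],0.18],[1,[0,0,0],0.36],[1,[0,0,0],0.48],[1,[0,0,0],0.48]])

```text
clock: 24.88
tcp_pos: [0.4648, 0.0671, 0.0902]
tool_rot: [-0.003, 0.31, 0.951, 0.003]
ft_force: [-10.8, 20.2, 19.1]
grip_width: 0.0355
grasp_force: 79.0
```

```bash
python3 o.py
```

```text
[3.94817453 1.48589361 0.29037101] [-10.80045361  20.23644469  19.12018399] [0.4648446  0.06711536 0.09016226] 0.03551953069437647 78.96498441696167
```

Emit:
move_arm(series=[[1,[0.18,0.36,0],0],[1,[0.27,0.54,0],0],[1,[0.36,0.72,0],0],[1,[0.36,0.72,0],0]])

```text
clock: 25.38
tcp_pos: [0.4656, 0.0709, 0.0902]
tool_rot: [-0.003, 0.308, 0.951, -0.001]
ft_force: [-15.5, 0.9, 20.5]
grip_width: 0.0353
grasp_force: 79.4
```

Emit:
move_arm(series=[[1,[0.09,0.18,0],0],[1,[0.09,0.18,0],0]])

```text
clock: 25.62
tcp_pos: [0.4658, 0.0728, 0.0901]
tool_rot: [-0.003, 0.308, 0.951, -0.001]
ft_force: [-14.1, 0.3, 20.0]
grip_width: 0.0355
grasp_force: 79.4
```

Emit:
move_arm(series=[[1,[0.09,0.18,0],0],[1,[0.09,0.18,0],0]])

```text
clock: 25.88
tcp_pos: [0.4662, 0.0747, 0.0901]
tool_rot: [-0.003, 0.308, 0.951, -0.001]
ft_force: [-14.6, 0.7, 21.3]
grip_width: 0.0354
grasp_force: 79.4
```

Emit:
move_arm(series=[[1,[-0.27,-0.54,0],0],[1,[-0.45,-0.9,0],0],[1,[-0.54,-1.08,0],0],[1,[-0.56,-1.12,0],0],[1,[-0.56,-1.12,0],0],[1,[-0.38,-0.76,0],0],[1,[-0.38,-0.76,0],0]])

```text
clock: 26.75
tcp_pos: [0.4651, 0.0682, 0.0902]
tool_rot: [-0.003, 0.308, 0.951, 0.001]
ft_force: [-12.3, 8.8, 20.2]
grip_width: 0.0354
grasp_force: 79.3
```

Emit:
move_arm(series=[[1,[0.05,0.1,0],0],[0,[0.05,0.1,0],0],[0,[0.05,0.1,0],0],[0,[0.05,0.1,0],0],[0,[0.05,0.1,0.2],-0.18],[0,[0.05,0.1,0.2],-0.36],[0,[0.05,0.1,0.2],-0.54],[0,[0.05,0.1,0.2],-0.72],[0,[0.05,0.1,0.2],-0.9],[0,[0.05,0.1,0.2],-1.08],[1,[0.05,0.1,0.2],-1.08],[1,[0.05,0.1,0.2],-1.08]])

```text
clock: 28.25
tcp_pos: [0.4673, 0.0671, 0.0872]
tool_rot: [-0.0, -0.223, 0.975, -0.0]
ft_force: [0.5, 0.3, -0.3]
grip_width: 0.0515
grasp_force: 0.0
```

Emit:
move_arm(series=[[1,[0,0,0],0],[1,[0,0,0],0],[1,[0,0,0],0.18],[1,[0,0,0],0.36],[1,[0,0,0],0.54],[1,[0,0,0],0.54]])

```text
clock: 29.0
tcp_pos: [0.4679, 0.0685, 0.0877]
tool_rot: [0.001, 0.045, 0.999, 0.001]
ft_force: [0.9, 6.7, 2.3]
grip_width: 0.0355
grasp_force: 61.7
```

```bash
python3 o.py
```

```text
[ 1.01600743 -0.3501706  -0.02643174] [0.91178174 6.6963577  2.348378  ] [0.46785246 0.06847257 0.08774815] 0.035476100466466896 61.652567982673645
```

Emit:
move_arm(series=[[1,[0,0,0],0.18],[1,[0,0,0],0.36],[1,[0,0,0],0.54],[1,[0,0,0],0.54]])

```text
clock: 29.5
tcp_pos: [0.4666, 0.0682, 0.0891]
tool_rot: [-0.001, 0.31, 0.951, 0.0]
ft_force: [-11.4, 4.4, 24.9]
grip_width: 0.0355
grasp_force: 85.7
```

```bash
python3 o.py
```

```text
[0.90550544 2.09618049 0.09350735] [-11.43823392   4.39192211  24.88169578] [0.46659778 0.0681905  0.08906343] 0.03554330025192259 85.73564529418945
```

Emit:
move_arm(series=[[0,[0,0,0],0],[0,[0,0,0],0],[0,[0,0,0],0],[0,[0,0,0],-0.18],[0,[0,0,0],-0.36],[0,[0,0,0],-0.54],[0,[0,0,0],-0.72],[0,[0,0,0],-0.9],[0,[0,0,0],-1.08],[1,[0,0,0],-1.08],[1,[0,0,0],-1.08],[1,[0,0,0],-1.08]])

```text
clock: 31.0
tcp_pos: [0.4659, 0.0689, 0.0875]
tool_rot: [-0.001, -0.224, 0.975, 0.002]
ft_force: [-7.9, 8.6, 10.1]
grip_width: 0.0384
grasp_force: 57.3
```

Emit:
move_arm(series=[[1,[0,0,0],0],[1,[0,0,0],0.18],[1,[0,0,0],0.36],[1,[0,0,0],0.54],[1,[0,0,0],0.54]])

```text
clock: 31.62
tcp_pos: [0.4681, 0.0684, 0.0875]
tool_rot: [0.001, 0.045, 0.999, 0.001]
ft_force: [3.6, 5.6, -2.5]
grip_width: 0.0353
grasp_force: 62.1
```

```bash
python3 o.py
```

```text
[ 0.96828687 -0.73121908 -0.0538136 ] [ 3.61688434  5.55426621 -2.51218813] [0.46810241 0.06844403 0.08747727] 0.03526795386688515 62.073442339897156
```

Emit:
move_arm(series=[[1,[0,0,0],0.18],[1,[0,0,0],0.36],[1,[0,0,0],0.54],[1,[0,0,0],0.54]])

```text
clock: 32.12
tcp_pos: [0.4722, 0.0656, 0.0883]
tool_rot: [0.006, 0.31, 0.951, 0.0]
ft_force: [16.1, -4.2, -12.1]
grip_width: 0.0355
grasp_force: 80.4
```

```bash
python3 o.py
```

```text
[-0.80952706 -2.73847666 -0.08664335] [ 16.10774795  -4.2386351  -12.14037393] [0.47216224 0.06562417 0.08825176] 0.03545769666307694 80.44581055641174
```

Emit:
move_arm(series=[[1,[0.09,0.18,0],0],[1,[0.09,0.18,0],0]])

```text
clock: 32.38
tcp_pos: [0.4725, 0.0674, 0.0883]
tool_rot: [0.006, 0.309, 0.951, 0.0]
ft_force: [16.0, -6.0, -14.3]
grip_width: 0.0355
grasp_force: 80.3
```

Emit:
move_arm(series=[[1,[0.09,0.18,0],0],[1,[0.09,0.18,0],0]])

```text
clock: 32.62
tcp_pos: [0.4728, 0.0693, 0.0883]
tool_rot: [0.006, 0.309, 0.951, 0.0]
ft_force: [16.4, -5.2, -13.1]
grip_width: 0.0354
grasp_force: 80.2
```

```bash
python3 - <<'E'
from fit import *
p=manip.snapshot('scene');i=p['image'][:,:,::-1]
print([(np.round(d['position'],1),round(d['confidence'],2)) for d in manip.mark_of(p,'stop_face')])
cv2.imwrite('pics/z6.png',cv2.resize(i[150:265,200:330],None,fx=6,fy=5.2,interpolation=2))
E
```

```text
[(array([196.6, 263.8]), 0.61)]
```

View pics/z6.png

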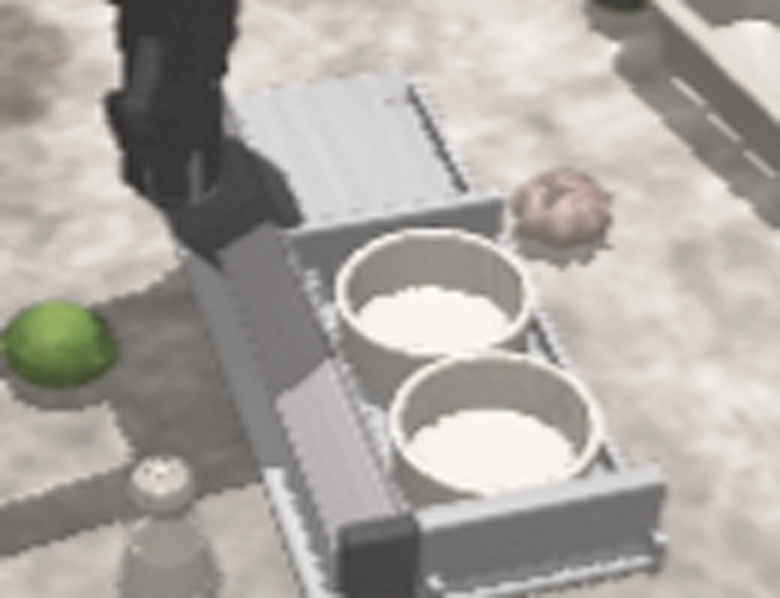

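Emit:
move_arm(series=[[0.2,[0,0,0],0],[0.2,[0,0,0],0],[0.2,[0,0,0],-0.18],[0.2,[0,0,0],-0.36],[0.2,[0,0,0],-0.54],[0.2,[0,0,0],-0.72],[0.2,[0,0,0],-0.93],[0.2,[0,0,0],-0.93]])

```text
clock: 33.72
tcp_pos: [0.4673, 0.0714, 0.087]
tool_rot: [-0.001, -0.151, 0.989, 0.0]
ft_force: [0.3, -0.4, -0.7]
grip_width: 0.0686
grasp_force: 0.0
```

```bash
python3 - <<'E'
from fit import *
s=manip.observe();R=Rn.from_quat(np.roll(s['tool_rot'],-1)).as_matrix()
print(s['tcp_pos'],s['grip_width'],s['ft_force'])
yr=np.array([np.sin(.1661),np.cos(.1661),0])
print('theta',np.arctan2((R[:,1]@[np.cos(.1661),-np.sin(.1661),0]),R[:,1]@yr))
print('to knob cm',R.T@(np.array([.468,.0684,.080])-s['tcp_pos'])*100,'-y 1cm',R.T@-yr)
E
```

```text
[0.46731075 0.07137811 0.08699336] 0.06856577664218214 [ 0.27021234 -0.37517225 -0.72464341]
theta -0.4694805378896509
to knob cm [ 0.02250913 -0.30508242  0.69923571] -y 1cm [ 4.52423222e-01 -8.91803353e-01  8.51321541e-05]
```

Emit:
move_arm(series=[[0.2,[0,0,0.6],0.07],[1,[0,0,0.6],0.07],[1,[0,0,0.6],0.07],[1,[0.1,-0.2,0.6],0.07],[1,[0.25,-0.5,0.6],0.07],[1,[0.25,-0.5,0.6],0.07]])

```text
clock: 34.48
tcp_pos: [0.4658, 0.0681, 0.0815]
tool_rot: [-0.001, -0.116, 0.993, 0.002]
ft_force: [-4.2, 13.1, 6.2]
grip_width: 0.0379
grasp_force: 60.6
```

Emit:
move_arm(series=[[1,[-0.05,0.1,0],0.18],[1,[-0.05,0.1,0],0.36],[1,[-0.05,0.1,0],0.54],[1,[-0.05,0.1,0],0.72],[1,[-0.05,0.1,0],0.82],[1,[-0.05,0.1,0],0.82]])

```text
clock: 35.22
tcp_pos: [0.472, 0.0663, 0.0819]
tool_rot: [0.006, 0.289, 0.957, 0.001]
ft_force: [19.5, -1.1, -19.5]
grip_width: 0.0366
grasp_force: 94.1
```

```bash
python3 o.py
```

```text
[ 0.65416002 -3.58047194  1.07790365] [ 19.49110662  -1.11408528 -19.48032993] [0.47204531 0.06629407 0.08188157] 0.03656847268760026 94.09757852554321
```

Emit:
move_arm(series=[[0.2,[0,0,0],0],[0.2,[0,0,0],0],[0.2,[0,0,0],-0.18],[0.2,[0,0,0],-0.36],[0.2,[0,0,0],-0.54],[0.2,[0,0,0],-0.72],[0.2,[0,0,0],-0.85],[1,[0,0,0],-0.85],[1,[0,0,0],-0.85],[1,[0,0,0],-0.85]])

```text
clock: 36.48
tcp_pos: [0.4661, 0.0685, 0.0819]
tool_rot: [-0.001, -0.13, 0.991, 0.002]
ft_force: [-6.6, 8.7, 11.5]
grip_width: 0.0383
grasp_force: 59.0
```

Emit:
move_arm(series=[[1,[0,0,0],0.18],[1,[0,0,0],0.36],[1,[0,0,0],0.54],[1,[0,0,0],0.72],[1,[0,0,0],0.85],[1,[0,0,0],0.85]])

```text
clock: 37.22
tcp_pos: [0.4731, 0.0659, 0.0824]
tool_rot: [0.007, 0.29, 0.957, 0.001]
ft_force: [20.2, -1.9, -18.6]
grip_width: 0.0357
grasp_force: 89.3
```

```bash
python3 o.py
```

```text
[ 0.37596088 -3.80473128  0.78168762] [ 20.18457725  -1.87731819 -18.64347623] [0.47314665 0.06586727 0.08239506] 0.03570824285123224 89.3311071395874
```

Emit:
move_arm(series=[[0.2,[0,0,0],0],[0.2,[0,0,0],0],[0.2,[0,0,0],-0.18],[0.2,[0,0,0],-0.36],[0.2,[0,0,0],-0.54],[0.2,[0,0,0],-0.72],[0.2,[0,0,0],-0.85],[1,[0,0,0],-0.85],[1,[0,0,0],-0.85],[1,[0,0,0],-0.85]])

```text
clock: 38.48
tcp_pos: [0.4659, 0.0685, 0.0817]
tool_rot: [-0.001, -0.13, 0.992, 0.002]
ft_force: [-6.1, 8.6, 10.3]
grip_width: 0.0379
grasp_force: 59.1
```

Emit:
move_arm(series=[[1,[0,0,0],0.18],[1,[0,0,0],0.36],[1,[0,0,0],0.54],[1,[0,0,0],0.72],[1,[0,0,0],0.85],[1,[0,0,0],0.85]])

```text
clock: 39.22
tcp_pos: [0.4732, 0.0657, 0.0823]
tool_rot: [0.007, 0.291, 0.957, 0.001]
ft_force: [20.4, -2.9, -19.4]
grip_width: 0.0362
grasp_force: 89.7
```

```bash
python3 o.py
```

```text
[ 0.17636063 -4.01385867  0.50746869] [ 20.36931952  -2.878455   -19.37005845] [0.47321922 0.06574689 0.08234957] 0.036230089826129776 89.74258661270142
```

Emit:
move_arm(series=[[1,[0.09,0.18,0],0],[1,[0.09,0.18,0],0]])

```text
clock: 39.48
tcp_pos: [0.4736, 0.0676, 0.0824]
tool_rot: [0.007, 0.29, 0.957, 0.001]
ft_force: [20.5, -2.9, -18.7]
grip_width: 0.0355
grasp_force: 89.5
```

Emit:
move_arm(series=[[0.2,[-0.09,-0.18,0],0],[0.2,[-0.09,-0.18,0],0],[0.2,[-0.09,-0.18,0],-0.18],[0.2,[-0.09,-0.18,0],-0.36],[0.2,[-0.09,-0.18,0],-0.54],[0.2,[-0.09,-0.18,0],-0.72],[1,[-0.09,-0.18,0],-0.72],[1,[-0.09,-0.18,0],-0.72],[1,[-0.09,-0.18,0],-0.72],[1,[-0.09,-0.18,0],-0.57],[1,[-0.09,-0.18,0],-0.42]])

```text
clock: 40.85
tcp_pos: [0.4682, 0.0682, 0.0807]
tool_rot: [0.002, 0.088, 0.996, 0.001]
ft_force: [6.3, 7.2, -5.4]
grip_width: 0.0361
grasp_force: 63.4
```

```bash
python3 o.py
```

```text
[ 1.05234494 -0.6359839   0.4548911 ] [ 6.34156608  7.22896018 -5.39821523] [0.46821691 0.06823831 0.08072261] 0.036134750623028934 63.368743658065796
```

Emit:
move_arm(series=[[1,[0,0,0],0.16],[1,[0,0,0],0.32]])

```text
clock: 41.1
tcp_pos: [0.4706, 0.0669, 0.0813]
tool_rot: [0.004, 0.244, 0.97, 0.001]
ft_force: [19.3, -1.6, -21.7]
grip_width: 0.0358
grasp_force: 87.0
```

```bash
python3 o.py
```

```text
[ 0.13582543 -4.25071595  1.42418388] [ 19.34837396  -1.59959226 -21.73319218] [0.47062198 0.06687495 0.08128763] 0.03581830796554931 87.00630784034729
```

Emit:
move_arm(series=[[0.2,[0,0,0],0],[0.2,[0,0,0],0],[0.2,[0,0,0],-0.17],[0.2,[0,0,0],-0.32],[1,[0,0,0],-0.32],[1,[0,0,0],-0.32],[1,[0,0,0],-0.32]])

```text
clock: 41.98
tcp_pos: [0.4671, 0.0681, 0.0817]
tool_rot: [-0.0, 0.085, 0.996, 0.001]
ft_force: [-1.0, 6.7, 5.9]
grip_width: 0.0361
grasp_force: 59.8
```

Emit:
move_arm(series=[[1,[0,0.2,0],0],[1,[0,0.4,0],0],[1,[0,0.4,0],0]])

```text
clock: 42.35
tcp_pos: [0.4675, 0.0703, 0.0818]
tool_rot: [-0.001, 0.084, 0.996, -0.001]
ft_force: [-3.6, -1.6, 7.2]
grip_width: 0.0361
grasp_force: 60.1
```

Emit:
move_arm(series=[[1,[0,0.2,0],0],[1,[0,0.2,0],0]])

```text
clock: 42.6
tcp_pos: [0.4678, 0.072, 0.0818]
tool_rot: [-0.001, 0.084, 0.996, -0.001]
ft_force: [-4.6, -2.0, 6.8]
grip_width: 0.0363
grasp_force: 60.1
```

```bash
python3 - <<'E'
from fit import *
p=manip.snapshot('scene');np.save('a.npy',p['image'])
E
```

Emit:
move_arm(series=[[1,[0,-0.4,0],0],[1,[0,-0.8,0],0],[1,[0,-0.8,0],0]])

```text
clock: 43.02
tcp_pos: [0.4671, 0.0677, 0.0818]
tool_rot: [0.0, 0.085, 0.996, 0.003]
ft_force: [0.3, 15.6, 4.0]
grip_width: 0.0366
grasp_force: 60.3
```

```bash
python3 - <<'E'
from fit import *
p=manip.snapshot('scene');np.save('b.npy',p['image'])
f=lambda i:cv2.cvtColor(i,cv2.COLOR_RGB2GRAY).astype(np.float32)
a,b=f(np.load('a.npy')),f(p['image'])
for n,(r0,r1,c0,c1) in dict(plateR=(180,200,262,290),ramA=(218,250,262,300),ramB=(192,212,262,284)).items():
    w=cv2.createHanningWindow((c1-c0,r1-r0),cv2.CV_32F);print(n,cv2.phaseCorrelate(a[r0:r1,c0:c1],b[r0:r1,c0:c1],w),np.abs(a-b)[r0:r1,c0:c1].mean())
d=np.abs(a-b);print(d[178:204,255:292:2].astype(int))
E
python3 - <<'E'
import numpy as np,cv2
a,b=[cv2.resize(np.load(n)[150:230,200:300,::-1],(400,320),interpolation=2) for n in('a.npy','b.npy')]
cv2.imwrite('pics/ab.png',np.hstack([a,b]))
E
```

```text
plateR ((0.1065374612785277, 0.6798891115563457), 0.9779870001475016) 7.832143
ramA ((0.04724504321398726, 0.0513391061507118), 0.9670813228935004) 1.2310855
ramB ((0.3990509641440436, -0.14895378611417698), 0.9867721493045489) 5.3136363
[[ 1  1  0  1  0  1  1  0  1  0  0  0  1  0  0  0  0  0  0]
 [ 0  0  1  0  0  1  1  1  1  1  0  0  0  1  0  0  1  3  1]
 [ 2  1  2  1  0  0  0  1  1  0  1  2  2  0  0  1  1  1  0]
 [ 1  1  0  0  1  0  1  2  0  1  1  0  1  1  0  0  1  1  1]
 [ 0  2  1  1  2  1  0  2  2  1  1  0  0  1  0  1  0  1  1]
 [ 0  2  1  2  1  1  0  1  1  0  0  0  1  0  0  1  1  1  1]
 [ 0  0  1  0  1  1  1  0  0  1  0  1  2  1  0  0  1  0  1]
 [ 1  0  0  2  1  2  1  0  1  0  0  1  0  0  1  0  1  1  1]
 [ 2  0  0  0  1  1  0  1  0  0  3  3  1  1 17  0  2  1  2]
 [ 0  1  1  1  1  1  0  2  1  0  2  9  1  7  3  0  1  1  0]
 [ 0  1  2  1  1  0  1  1  2 12  6 54 15  6 29  3  0  1  1]
 [ 1  0  1  1  0  1 16  3  3 16  4  4 44 72 65 11  1  0  0]
 [ 1  2  1  0  8  3  6 10  6 22 65 72 63 38 24 24  1  0  1]
 [ 0 20  4  2 20  1 11 48 74 67 51 29 18  5 13 19  1  2  1]
 [ 2  5  8  7 22 65 75 63 38 27 10  0  1  0 15  9  0  0  0]
 [ 0 19 48 72 68 53 31 16 13  0  0  1  1  2 16 11  1  1  1]
 [68 75 63 38 26  3 55  3  1  1 11 16  0  0 12 11  1  0  1]
 [52 31 14  3  9  7 15  3  1  2  1  1  2  3 51 16  1  1  0]
 [ 7  0  2  9  2  5 15  1  0  5  1  2  4  1 77  2  1  1  0]
 [ 0  0  0  5  8  0  0  1  2  1  1  1  4  6 13  0  0  1  0]
 [ 1  1 30  4  5  1  0  2  0  1  1  1  4  2  4  5  2  0  1]
 [ 0  0  2  3  0  0  2  0  0  0  1  2  2  6  2  9  1  0  2]
 [ 0 19  7  1  1  1  0  1  1  2  1  0  1  9  6  2  0  0  1]
 [ 5  2  1  0  1  1  1  0  1  0  1  1  0  6  3  5  1  1  1]
 [ 1 14  6  2  0  1  1  1  1  2  2  2  0  1  0  1  0  1  0]
 [10 14  6  1  2  2  1  1  0  1  1  0  1  1  0  5  1  2  2]]
```

View pics/ab.png

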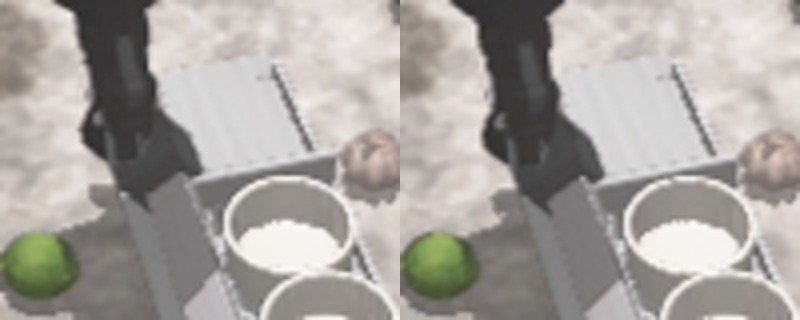

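```bash
python3 - <<'E'
from fit import *
p=manip.snapshot('scene')
print([(np.round(d['position'],1),round(d['confidence'],2)) for d in manip.mark_of(p,'clamp_knob')],[d['bbox'] for d in manip.regions_of(p,'clamp_knob')])
for x in(.447,.457,.467): print(x,proj(p,[x,.0690,.089]))
print(atz(p,(185,224),.089))
E
```

```text
[(array([181.3, 229.4]), 0.38)] []
0.447 [185.32675532 221.70243059]
0.457 [184.14218736 225.38450302]
0.467 [182.96496383 229.0436004 ]
[0.45267142 0.06762343 0.089     ]
```

Emit:
move_arm(series=[[1,[0,0.2,0],-0.1],[1,[0,0.2,0],-0.2]])

```text
clock: 43.48
tcp_pos: [0.4683, 0.0681, 0.0814]
tool_rot: [0.002, -0.016, 1.0, 0.001]
ft_force: [5.2, 7.5, -11.3]
grip_width: 0.0364
grasp_force: 75.2
```

```bash
python3 o.py
```

```text
[-0.20249356 -1.00406687 -1.0856904 ] [  5.18544651   7.51411435 -11.33725193] [0.4682968  0.06807088 0.08141847] 0.0363818533050279 75.24062633514404
```

Emit:
move_arm(series=[[1,[0,0,0],0.15],[1,[0,0,0],0.3],[1,[0,0,0],0.4]])

```text
clock: 43.85
tcp_pos: [0.4662, 0.0691, 0.0823]
tool_rot: [-0.002, 0.184, 0.983, 0.002]
ft_force: [-10.0, 10.2, 18.6]
grip_width: 0.0358
grasp_force: 73.6
```

```bash
python3 o.py
```

```text
[3.5340522  1.07640115 1.47074461] [-9.99092227 10.15394392 18.57427181] [0.46616179 0.06911113 0.08229871] 0.03582142016224031 73.63800644874573
```

Emit:
move_arm(series=[[1,[0,0,0],0.18],[1,[0,0,0],0.3],[0.35,[0,0,0],0.3],[0.35,[0.26,-0.14,0],0.2],[0.35,[0.26,-0.14,0.1],0.02],[0.35,[0.26,-0.14,0.1],-0.16],[0.35,[0.26,-0.14,0.1],-0.34],[0.35,[0.26,-0.14,0.1],-0.52],[0.35,[0.26,-0.14,0.1],-0.7],[1,[0.26,-0.14,0.1],-0.7],[1,[0.26,-0.14,0.1],-0.7]])

```text
clock: 45.22
tcp_pos: [0.463, 0.0677, 0.0806]
tool_rot: [-0.001, -0.164, 0.987, 0.001]
ft_force: [-7.7, 6.1, 11.4]
grip_width: 0.0388
grasp_force: 59.0
```

Emit:
move_arm(series=[[1,[0,0,0],0.18],[1,[0,0,0],0.36],[1,[0,0,0],0.54],[1,[0,0,0],0.72],[1,[0,0,0],0.9],[1,[0,0,0],1.0]])

```text
clock: 45.98
tcp_pos: [0.4716, 0.0652, 0.0816]
tool_rot: [0.008, 0.33, 0.944, 0.002]
ft_force: [24.6, -2.8, -23.2]
grip_width: 0.0364
grasp_force: 102.7
```

```bash
python3 o.py
```

```text
[ 0.37872366 -4.72532749  1.44874596] [ 24.61599802  -2.84981611 -23.18481504] [0.47159817 0.06521235 0.08163061] 0.03638377462224192 102.74049639701843
```

Emit:
move_arm(series=[[0.35,[0,0,0],0],[0.35,[0,0,0],-0.1],[0.35,[0,0,0],-0.28],[0.35,[0,0,0],-0.46],[0.35,[0,0,0],-0.64],[0.35,[0,0,0],-0.82],[0.35,[0,0,0],-1.0],[1,[0,0,0],-1.0],[1,[0,0,0],-1.0],[1,[0,0,0],-0.82],[1,[0,0,0],-0.64],[1,[0,0,0],-0.46]])

```text
clock: 47.48
tcp_pos: [0.463, 0.0688, 0.0802]
tool_rot: [-0.001, 0.109, 0.994, 0.002]
ft_force: [3.6, 13.0, 0.3]
grip_width: 0.036
grasp_force: 60.2
```

Emit:
move_arm(series=[[1,[0,0,0],0.18],[1,[0,0,0],0.36],[1,[0,0,0],0.46],[0.35,[0,0,0],0.46],[0.35,[0,0,0],0.36],[0.35,[0,0,0],0.18],[0.35,[0,0,0],0],[0.35,[0,0,0],-0.18],[0.35,[0,0,0],-0.36],[0.35,[0,0,0],-0.54],[1,[0,0,0],-0.54],[1,[0,0,0],-0.54]])

```text
clock: 48.98
tcp_pos: [0.463, 0.0676, 0.0806]
tool_rot: [-0.001, -0.163, 0.987, 0.001]
ft_force: [-6.7, 4.8, 10.4]
grip_width: 0.0386
grasp_force: 59.1
```

Emit:
move_arm(series=[[1,[0,0,0],0.18],[1,[0,0,0],0.36],[1,[0,0,0],0.5],[1,[0,0.2,0],0.5],[1,[0,0.2,0],0.5]])

```text
clock: 49.6
tcp_pos: [0.463, 0.069, 0.0803]
tool_rot: [-0.001, 0.085, 0.996, 0.0]
ft_force: [-2.1, 5.9, 5.3]
grip_width: 0.0363
grasp_force: 61.0
```

```bash
python3 o.py
```

```text
[0.68390786 0.39636098 0.14716373] [-2.12218262  5.91377052  5.27983151] [0.46304771 0.06901385 0.08025956] 0.036271452741091774 61.04244947433472
```

Emit:
move_arm(series=[[1,[0,0.2,0],0],[1,[0,0.4,0],0]])

```text
clock: 49.85
tcp_pos: [0.4634, 0.0708, 0.0803]
tool_rot: [-0.001, 0.084, 0.996, -0.002]
ft_force: [-6.3, -7.2, 7.5]
grip_width: 0.0361
grasp_force: 61.4
```

Emit:
move_arm(series=[[1,[0,-0.5,0],0],[1,[0,-0.9,0],0],[1,[0,-0.9,0],0.18],[1,[0,-0.5,0],0.36],[1,[0,-0.4,0],0.5],[0.35,[0,-0.4,0],0.5],[0.35,[0,-0.4,0],0.4],[0.35,[0,-0.4,0],0.22],[0.35,[0,-0.4,0],0.04],[0.35,[0,-0.4,0],-0.14],[0.35,[0,-0.4,0],-0.32],[0.35,[0,-0.4,0],-0.5]])

```text
clock: 51.35
tcp_pos: [0.4632, 0.068, 0.08]
tool_rot: [-0.001, -0.168, 0.986, 0.0]
ft_force: [-0.1, -0.8, 0.1]
grip_width: 0.056
grasp_force: 0.0
```

Emit:
move_arm(series=[[1,[0,0,0],0],[1,[0,0,0],0],[1,[0,0,0],0.18],[1,[0,0,0],0.36],[1,[0,0,0],0.54],[1,[0,0,0],0.72],[1,[0,0,0],0.9],[1,[0,0,0],1.0],[0.35,[0,0,0],1.0],[0.35,[0,0,0],0.9],[0.35,[0,0,0],0.72],[0.35,[0,0,0],0.54]])

```text
clock: 52.85
tcp_pos: [0.463, 0.0682, 0.08]
tool_rot: [-0.001, 0.102, 0.995, -0.0]
ft_force: [-1.0, 1.0, -0.3]
grip_width: 0.0551
grasp_force: 0.0
```

Emit:
move_arm(series=[[0.35,[0,0,0],-0.18],[0.35,[0,0,0],-0.36],[0.35,[0,0,0],-0.54],[1,[0,0,0],-0.54],[1,[0,0,0],-0.54],[1,[0,0,0],-0.36],[1,[0,0,0],-0.18],[1,[0,0,0],0],[1,[0,0,0],0.18],[1,[0,0,0],0.36],[1,[0,0,0],0.46]])

```text
clock: 54.22
tcp_pos: [0.4717, 0.0666, 0.0818]
tool_rot: [0.009, 0.331, 0.944, 0.002]
ft_force: [28.0, -4.2, -24.6]
grip_width: 0.0361
grasp_force: 102.2
```

Emit:
move_arm(series=[[0,[0,0,0],0],[0,[0,0,0],0],[0,[0,0,-3],0],[0,[0,0,-7],0],[0,[0,0,-10],0],[0,[0,0,-10],0]])

```text
clock: 54.98
tcp_pos: [0.4649, 0.0683, 0.1825]
tool_rot: [0.002, 0.328, 0.945, 0.001]
ft_force: [-0.2, -0.7, 1.1]
grip_width: 0.085
grasp_force: 0.0
```

```bash
python3 o.py; python3 -c "
from rig import manip
print(manip.hand_in())"
```

```text
[-0.01779141 -0.01725579  0.02748444] [-0.16876141 -0.72408746  1.06728555] [0.46490879 0.06826064 0.18254862] 0.08504651687368005 0.0
the job is handed in; nothing more can be done
None
```

I handed the job in at about 55 s: I freed the stop, pushed it against both ramekins and screwed the knob back down, but I can't confirm that the screw presses with more than 20 N or that the slack stayed under 3 mm. The last tug showed the stop resisting at about 7 N, and I gave the knob about two and a half more tightening twists after that.

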